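# Sort the mantel's trinkets into their trays

### The job

Tidy the mantel: stand both tealights side by side in the mirrored tray, both spinning tops in the dark wooden tray, and the white ring cone in the middle of the blue dish, each upright and flat on the floor of its tray or dish, inside the rim. Set every piece down gently, never letting it drop, and leave the glass jar and the potted succulent where they stand.

Things in the scene. Friction and masses are not known exactly. Their poses are not given: they have to be found in the camera images.
- tealight_silver: Tealight in a silver aluminium cup with honey-yellow wax. Solid disc 38 mm in diameter, 15 mm high, 20 g, with a thin black wick in the middle of its flat top (the wick has no resistance). Grip it across its diameter, from above. Stands flat on the mantel. Origin: centre of its underside; z up.
- tealight_copper: Tealight in a copper-coloured cup with dark plum-purple wax. Solid disc 38 mm in diameter, 15 mm high, 20 g, with a thin black wick in the middle of its flat top (the wick has no resistance). Grip it across its diameter, from above. Stands flat on the mantel. Origin: centre of its underside; z up.
- top_plain: Spinning top of pale natural wood with blue bands round its widest part and round the foot of its stem. Stands on a flat foot 22 mm in diameter; body 44 mm wide (at 14 to 20 mm up), shoulder ends 26 mm up; then a straight round stem 13 mm in diameter to 56 mm: grip this from above. 30 g. Origin: centre of the foot's underside; z up along the stem.
- top_red: Wooden spinning top painted red with yellow bands round its widest part and round the foot of its stem. Stands on a flat foot 22 mm in diameter; body 44 mm wide (at 14 to 20 mm up), shoulder ends 26 mm up; then a straight round stem 13 mm in diameter to 56 mm: grip this from above. 30 g. Origin: centre of the foot's underside; z up along the stem.
- ring_cone: White porcelain ring cone (holder for finger rings), 71 mm high: a flat round base 48 mm in diameter and 7 mm thick, with a slim cone on it that narrows from 26 mm in diameter at the base to 13 mm at 66 mm height, with a blunt tip; 20 mm in diameter at 36 mm height, where it can be gripped from above. 80 g. Origin: centre of the base's underside; z up.
- mirror_tray: Rectangular tray, fixed: 130 mm along its x, 170 mm along its y (long side), rim 5 mm thick, 12 mm high; flat inner floor 120 x 160 mm, 5 mm above the mantel. Origin: centre of its underside, on the mantel (z = 0); z up; yaw within 0.15 rad. Mirrored glass floor, silvery blue, with an aluminium rim. Place for the two tealights.
- wood_tray: Rectangular tray, fixed: 130 mm along its x, 170 mm along its y (long side), rim 5 mm thick, 12 mm high; flat inner floor 120 x 160 mm, 5 mm above the mantel. Origin: centre of its underside, on the mantel (z = 0); z up; yaw within 0.15 rad. All of dark wood. Place for the two spinning tops.
- blue_dish: Round blue ceramic dish, fixed to the mantel: 116 mm in diameter at the foot, 128 mm at the rim, 12 mm high, wall 4 mm, flat inner floor about 108 mm in diameter that lies 5 mm above the mantel. Origin: centre of its underside, on the mantel surface (z = 0); z up. Place for the ring cone.
- glass_jar: Bystander, loose: empty round clear glass jar with a closed stainless steel lid, 66 mm in diameter, 62 mm high. Origin: centre of its underside; z up. To be left where it stands.
- succulent_pot: Bystander, loose: small terracotta pot with a green succulent, 54 mm in diameter at the rim, 53 mm high with the plant. Origin: centre of its underside; z up. To be left where it stands.

How it is judged:
By the outcome, as a careful person would: the job done as asked, in the order asked, and still so for the second after the job is handed in, with the robot touching nothing.
It also fails if it takes over 128 s, if anything falls off the work surface, if the arm or the gripper's body presses on something with over 40 N, if the wrist force passes 120 N, or if a joint passes its speed limit or range.

### The arm

A 6-joint arm with a two-finger parallel gripper is mounted at the origin on the work surface. World frame = base frame: x ahead of the robot, y to its left, z up, the work surface at z = 0. Lengths are in m, angles in rad, forces in N, time in s.
With the tool pointing down it reaches from about 0.25 to 0.85 m from the base axis. Payload 12.5 kg.
Tool frame: the origin (TCP) lies on the centre line of the jaws, within the pads' length; the fingertips stand 22 mm ahead of it and the grasp point (between the pads) lies 3 mm ahead of it; z points along the fingers, y is the line along which they close (so a half turn about z gives the same grasp; the last joint's range is limited). The gripper opens to 93 mm and grips with 3 to 60 N. Pads are 15 mm wide; open, the fingers measure 128 mm over their backs; the gripper's body (75 mm by 188 mm) begins 65 mm behind the grasp point.
Start: joints at [1.257, 0.351, 1.652, -0, 1.139, -0.085], TCP at [0.125, 0.536, 0.241] pointing down, gripper open.
Joint ranges: [-2.75, 2.75], [-0.79, 2.1], [0.01, 2.65], [-1.57, 4.71], [0.07, 3.14], [-2.87, 2.87]. Speed limits (rad/s): [2.22, 2.22, 2.79, 3.14, 3.14, 3.14].

### API

Orientations are given as a rotation vector (axis times angle).
In Python, from rig import bot gives the robot as it stands.
- The arm moves only by the tool carry_out, never from a script. Its argument "plan" is a list of rows, each an object with "gripper": the finger opening in m, from 0 to 0.093; "offset": the shift along the tool's x, y, z in shares of 0.8 m (1.0 is 0.8 m), a list of three; "rot": the turn, a rotation vector about the tool's x, y, z in fractions of the full range, 1 being 180 degrees, a list of three. In form: [{"gripper": gripper, "offset": [x, y, z], "rot": [rx, ry, rz]}, ...]. A call has 1 to 12 rows; each row is the pose to reach, as a shift and turn from the pose commanded when the call began, along the tool's axes at that moment; what a row does not reach only later rows make up. A row lasts 1/8 s, in which the tool goes at most 62.5 mm and 10.7 degrees, less where a joint would pass 70% of its speed; a pose out of reach is approached as far as the arm can. A shift or turn number past 1, either way, is cut back to 1. A call with a gripper value outside its range is refused whole. The fingers move at their own pace and stop on an object; "newtons" is the grip in N (left out, the last holds). Time passes only in rows, so rows that repeat a pose let the fingers close. It gives the time, the measured TCP pose, the force, the opening and the grip force at its end, in the units of the state.
- bot.state(): the state, without advancing time (a new reading comes with each control period).
- bot.camera(name): name is "scene" or "top" or "wrist"; returns the picture (400x640x3 uint8, red, green, blue); there is no depth.
- bot.get_calibration(name): a dict with "K" (3x3 intrinsics, pixels), "xyz" and "rotation" of the camera in the world; the wrist camera has in their place "tool_from_camera" (4x4, takes a point from camera to tool coordinates, whose origin is the TCP and whose axes are the flange's). Camera axes: x right, y up, looking along -z (the intrinsics and any distortion apply to the point x, -y, -z); pixel columns grow to the right and rows downward; lengths in m; the calibration is good to about 2 mm. The wrist camera is an equidistant fisheye: a pixel r from the principal point sees the ray r / f radians off the axis. A picture is of the moment at which its call begins: read the wrist's pose just before it. get_calibration takes no time and is no camera call.
- bot.finish_job(): hands the job in; it is judged then, once.
The state is a dict: "time": time; "joints": joint angles; "dq": joint speeds; "effort": joint torques, N m; "tool_pos": TCP position; "eef_rot": TCP orientation; "force": force on the tool from outside, world axes, zero at the start; "moment": the same for the moment, N m; "finger_gap": finger opening in m; "grip_force": force on a finger pad.
Only numpy, scipy, OpenCV 4.12 (cv2) and the standard library are available. Lean on these libraries where they do the work, as an engineer would, in place of code of your own. Each camera call takes 0.05 s, during which the arm holds its last target. There are 200 camera calls.

## Working session

There is one attempt and no reset: what is moved stays moved. The work goes in short steps, Python scripts to look and compute and a tool call to move; the robot and the scene stay as the last step left them, time stands still between calls to the robot, and variables do not carry over. Pictures are saved under pics/ and viewed, at most 14 in all, crops included, and the job is handed in when it is done.

Besides the shell and the picture viewer there is one more tool, called after "Call:" as name([rows], argument=value, ...), one row to a line, values as JSON. carry_out: Moves the arm, as the interface text tells. Its arguments: {"type":"object","properties":{"plan":{"type":"array","items":{"type":"object","properties":{"gripper":{"type":"number"},"offset":{"type":"array","items":{"type":"number"}},"rot":{"type":"array","items":{"type":"number"}}}}},"newtons":{"type":"number"}},"required":["plan"]}

```bash
ls; mkdir -p pics
python3 - <<'E'
from rig import bot
import cv2,numpy as np
np.set_printoptions(precision=4,suppress=True)
print(bot.state())
for n in ("scene","top","wrist"):
    print(n,bot.get_calibration(n))
    cv2.imwrite(f"pics/{n}0.png",bot.camera(n)[:,:,::-1])
E
```

```text
pics
{'time': 0.0, 'joints': array([ 1.2574,  0.3512,  1.6524,  0.    ,  1.1391, -0.0846]), 'dq': array([-0.0004,  0.0007, -0.0006, -0.0001,  0.    , -0.0001]), 'effort': array([ -0.0006, -49.7337, -28.5249,   0.0699,   0.0258,  -0.0001]), 'tool_pos': array([0.1246, 0.5354, 0.2401]), 'eef_rot': array([-0.3586, -3.1208,  0.0018]), 'force': array([0.0633, 0.1443, 0.3121]), 'moment': array([-0.0156,  0.0547, -0.0683]), 'grip_force': 0.0, 'finger_gap': 0.09304756202652242}
scene {'K': array([[493.1558,   0.    , 318.289 ],
       [  0.    , 493.1558, 197.8852],
       [  0.    ,   0.    ,   1.    ]]), 'xyz': array([ 1.1542, -0.58  ,  0.6305]), 'rotation': array([0.918 , 0.3895, 0.7866])}
top {'K': array([[520.325 ,   0.    , 310.8965],
       [  0.    , 520.325 , 196.81  ],
       [  0.    ,   0.    ,   1.    ]]), 'xyz': array([0.2724, 0.0149, 1.1555]), 'rotation': array([ 0.1359, -0.171 , -1.5355])}
wrist {'K': array([[309.7069,   0.    , 317.9762],
       [  0.    , 309.7069, 204.0751],
       [  0.    ,   0.    ,   1.    ]]), 'tool_from_camera': array([[ 0.0003,  0.9549,  0.2969,  0.0832],
       [ 1.    , -0.0001, -0.0008, -0.0001],
       [-0.0007,  0.2969, -0.9549, -0.1447],
       [ 0.    ,  0.    ,  0.    ,  1.    ]])}
```

View pics/scene0.png

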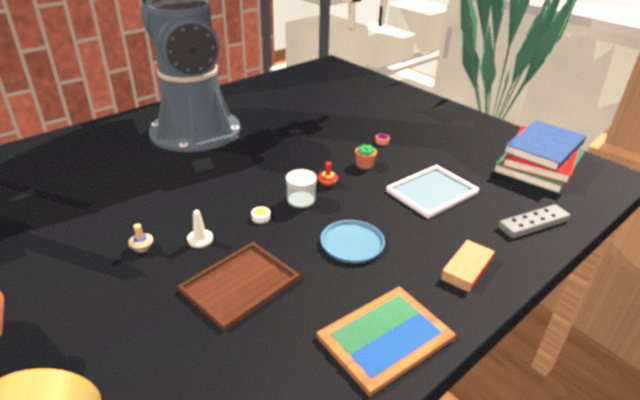

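View pics/top0.png

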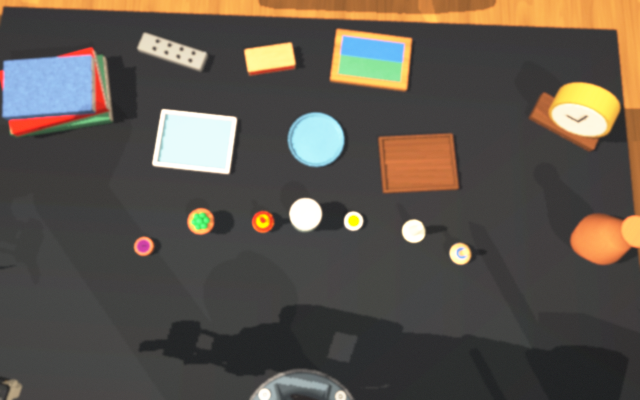

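The scene picture shows all pieces, trays and bystanders in view, with the arm out of the way. In the top picture the pixel positions are:

| Thing | Pixel (top) |
|---|---|
| mirror tray | (195,142) |
| dish | (316,139) |
| wood tray | (419,163) |
| copper tealight | (144,246) |
| succulent | (201,221) |
| red top | (263,221) |
| jar | (306,214) |
| silver tealight | (354,221) |
| cone | (413,231) |
| plain top | (460,254) |

```bash
cat > h.py <<'E'
import numpy as np,cv2
from scipy.spatial.transform import Rotation as R
from rig import bot
np.set_printoptions(precision=4,suppress=True)
FL=np.diag([1.,-1,-1])
def cam(n,st=None):
    c=bot.get_calibration(n)
    if n=="wrist":
        T=c["tool_from_camera"]; Rt=R.from_rotvec(st["eef_rot"]).as_matrix()
        return c["K"],Rt@T[:3,:3],st["tool_pos"]+Rt@T[:3,3],True
    return c["K"],R.from_rotvec(c["rotation"]).as_matrix(),c["xyz"],False
def ray(C,uv):
    K,Rw,o,fish=C; p=(np.asarray(uv,float)-K[:2,2])/K[0,0]
    if fish:
        r=np.hypot(*p)+1e-12; d=np.array([*(p/r*np.sin(r)),np.cos(r)])
    else: d=np.array([*p,1.])
    d=Rw@(FL@d); return o,d/np.linalg.norm(d)
def onz(C,uv,z):
    o,d=ray(C,uv); return o+d*(z-o[2])/d[2]
def tri(views):
    A=np.zeros((3,3));b=np.zeros(3)
    for C,uv in views:
        o,d=ray(C,uv);P=np.eye(3)-np.outer(d,d);A+=P;b+=P@o
    X=np.linalg.solve(A,b)
    e=[1e3*np.linalg.norm(np.cross(X-ray(C,uv)[0],ray(C,uv)[1])) for C,uv in views]
    return X,np.round(e,1)
def proj(C,X):
    K,Rw,o,fish=C; p=FL@(Rw.T@(np.asarray(X)-o))
    if fish:
        r=np.hypot(p[0],p[1]); t=np.arctan2(r,p[2]); q=p[:2]/max(r,1e-9)*t
    else: q=p[:2]/p[2]
    return q*K[0,0]+K[:2,2]
def blobs(im,lo,hi,amin=15,box=None):
    m=cv2.inRange(cv2.cvtColor(im,cv2.COLOR_RGB2HSV),np.array(lo),np.array(hi))
    if box:
        k=np.zeros_like(m);x0,y0,x1,y1=box;k[y0:y1,x0:x1]=1;m*=k
    n,l,s,c=cv2.connectedComponentsWithStats(m)
    return sorted([(s[i,4],*np.round(c[i],1),*s[i,:4]) for i in range(1,n) if s[i,4]>=amin],reverse=True),m
def grab(name,fn=None):
    st=bot.state(); C=cam(name,st) ; im=bot.camera(name)
    if fn: cv2.imwrite(fn,im[:,:,::-1])
    return im,C
E
python3 - <<'E'
from h import *
t=cv2.imread("pics/top0.png")[:,:,::-1];s=cv2.imread("pics/scene0.png")[:,:,::-1]
Ct,Cs=cam("top"),cam("scene")
# rough
rough=dict(copper=(144,246,.015),succ=(201,221,.05),red=(263,221,.05),jar=(306,214,.062),silver=(354,221,.015),cone=(413,231,.06),plain=(460,254,.05),mirror=(195,142,.008),dish=(316,139,.008),wood=(419,163,.008))
for k,(u,v,z) in rough.items():
    X=onz(Ct,(u,v),z);print(k,X,proj(Cs,X))
def crop(im,b,f):
    x0,y0,x1,y1=b;return cv2.resize(im[y0:y1,x0:x1],None,fx=f,fy=f,interpolation=cv2.INTER_CUBIC)
a=crop(s,(110,120,400,260),2.75);b=crop(t,(120,190,490,275),2.15)
h=np.vstack([a[:, :797],np.pad(b,((0,0),(0,max(0,797-b.shape[1])),(0,0)))[:,:797]])
cv2.imwrite("pics/crop1.png",h[:,:,::-1]);print(h.shape)
E
```

```text
copper [0.3787 0.3525 0.015 ] [380.3898 135.8317]
succ [0.4323 0.2262 0.05  ] [363.1299 145.9094]
red [0.4364 0.0942 0.05  ] [324.6049 163.9166]
jar [0.4525 0.0027 0.062 ] [298.6008 175.6972]
silver [ 0.4479 -0.1048  0.015 ] [258.0662 210.8457]
cone [ 0.4234 -0.2263  0.06  ] [198.9357 209.976 ]
plain [ 0.3784 -0.3288  0.05  ] [139.8873 223.8155]
mirror [0.6199 0.2603 0.008 ] [430.1391 187.4475]
dish [ 0.6368 -0.0158  0.008 ] [350.7111 239.7078]
wood [ 0.5879 -0.2532  0.008 ] [236.6332 280.903 ]
(568, 797, 3)
```

View pics/crop1.png

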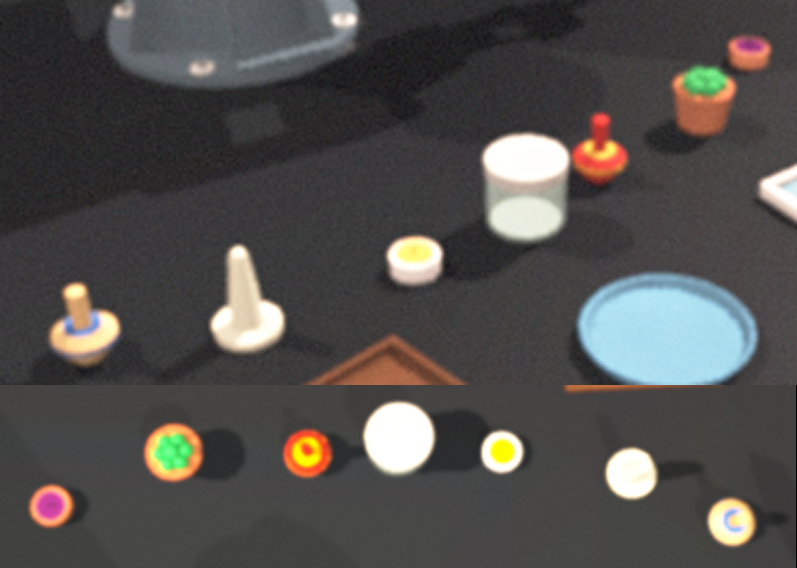

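View pics/wrist0.png

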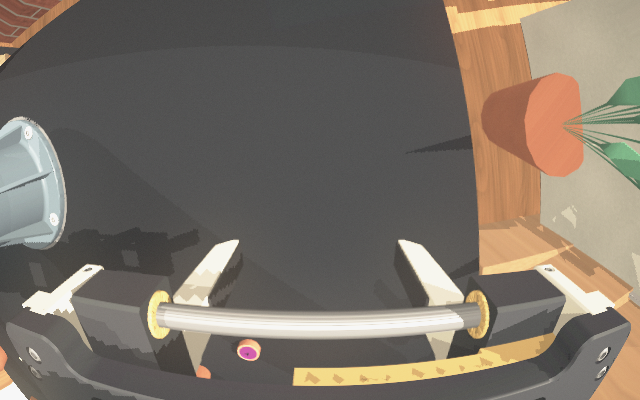

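The crop shows the pieces clearly: silver tealight right of the jar in the scene view, red top partly behind the jar. The wrist picture shows the area between the fingers, around (320,250), free below the camera; the copper tealight is at (248,350).

```bash
cat > m1.py <<'E'
from h import *
t=cv2.imread("pics/top0.png")[:,:,::-1];s=cv2.imread("pics/scene0.png")[:,:,::-1]
Ct,Cs=cam("top"),cam("scene")
def quad(im,box,fn):
    x0,y0,x1,y1=box; g=im[y0:y1,x0:x1].max(2); m=((g>fn)*255).astype(np.uint8)
    c=max(cv2.findContours(m,cv2.RETR_EXTERNAL,cv2.CHAIN_APPROX_NONE)[0],key=cv2.contourArea)
    hull=cv2.convexHull(c); q=cv2.approxPolyN(hull,4,ensure_convex=True).reshape(-1,2).astype(float)+[x0,y0]
    return q[np.argsort(np.arctan2(*(q-q.mean(0)).T[::-1]))],hull.reshape(-1,2).astype(np.float32)+[x0,y0]
def qc(q):
    h=lambda p:np.array([*p,1.]); x=np.cross(np.cross(h(q[0]),h(q[2])),np.cross(h(q[1]),h(q[3])));return x[:2]/x[2]
for n,bt,bs,th in(("mirror",(140,95,250,185),(380,160,485,220),100),("wood",(370,125,470,200),(172,238,306,330),75)):
    a,_=quad(t,bt,th);b,_=quad(s,bs,th)
    print(n,"centre",tri([(Ct,qc(a)),(Cs,qc(b))]))
    P=np.array([onz(Ct,p,.012) for p in a]);Q=np.array([onz(Cs,p,.012) for p in b])
    for nm,W in(("top",P),("scene",Q)):
        L=[np.linalg.norm(W[i]-W[(i+1)%4]) for i in range(4)]
        i=int(np.argmax(L));e=W[(i+1)%4]-W[i]; j=(i+2)%4; e2=W[(j+1)%4]-W[j]
        y=[np.degrees(np.arctan2(v[1],v[0]))%180-90 for v in(e,e2)]
        print("  ",nm,W.mean(0),np.array(L),"yaw",np.round(y,1))
_,a=quad(t,(280,105,352,172),75);_,b=quad(s,(312,212,394,270),70)
ea,eb=cv2.fitEllipse(a),cv2.fitEllipse(b);print("dish",tri([(Ct,ea[0]),(Cs,eb[0])]),onz(Ct,ea[0],.012),onz(Cs,eb[0],.012),ea,eb)
def one(im,lo,hi,box): return blobs(im,lo,hi,4,box)[0][0]
for n,lo,hi,bt,bs in(("silver",(18,70,90),(35,255,255),(340,205,370,235),(245,200,275,225)),("copper",(135,70,30),(172,255,255),(130,232,160,260),(370,125,395,147))):
    x=one(t,lo,hi,bt);y=one(s,lo,hi,bs);print(n,x,y,tri([(Ct,x[1:3]),(Cs,y[1:3])]))
st=bot.state();Rt=R.from_rotvec(st["eef_rot"]).as_matrix()
print("to hover",Rt.T@(np.array([.45,-.105,.18])-st["tool_pos"]), "turn",np.degrees((R.from_matrix(Rt).inv()*R.from_matrix([[0,1,0],[1,0,0],[0,0,-1]])).as_rotvec()))
E
python3 m1.py
```

```text
mirror centre (array([0.6233, 0.2626, 0.0059]), array([0.1, 0.1]))
   top [0.6218 0.2612 0.012 ] [0.1807 0.1408 0.1788 0.141 ] yaw [-4.8 -4.8]
   scene [0.6285 0.2558 0.012 ] [0.1958 0.1535 0.195  0.1492] yaw [-4.  -5.3]
wood centre (array([ 0.5897, -0.2495,  0.0067]), array([0.8, 0.8]))
   top [ 0.588  -0.2485  0.012 ] [0.1793 0.1373 0.1778 0.1389] yaw [4.4 4.8]
   scene [ 0.5952 -0.2505  0.012 ] [0.1436 0.1801 0.1402 0.1786] yaw [3.6 4.7]Traceback (most recent call last):
  File "m1.py", line 21, in <module>
    ea,eb=cv2.fitEllipse(a),cv2.fitEllipse(b);print("dish",tri([(Ct,ea[0]),(Cs,eb[0])]),onz(Ct,ea[0],.012),onz(Cs,eb[0],.012),ea,eb)
          ~~~~~~~~~~~~~~^^^
cv2.error: OpenCV(4.12.0) /io/opencv/modules/imgproc/src/shapedescr.cpp:356: error: (-215:Assertion failed) n >= 0 && (depth == CV_32F || depth == CV_32S) in function 'fitEllipseNoDirect'
```

```bash
sed -i 's/cv2.fitEllipse(a),cv2.fitEllipse(b)/cv2.fitEllipse(a.astype(np.float32)),cv2.fitEllipse(b.astype(np.float32))/' m1.py; python3 m1.py | tail -n 6
```

```text
top [ 0.588  -0.2485  0.012 ] [0.1793 0.1373 0.1778 0.1389] yaw [4.4 4.8]
   scene [ 0.5952 -0.2505  0.012 ] [0.1436 0.1801 0.1402 0.1786] yaw [3.6 4.7]
dish (array([0.6515, 0.0005, 0.0066]), array([20.5, 20.5])) [ 0.6352 -0.0143  0.012 ] [0.6661 0.0141 0.012 ] ((315.3673400878906, 139.1345977783203), (56.76995849609375, 58.606021881103516), 89.62097930908203) ((371.93634033203125, 239.15121459960938), (61.35856628417969, 113.15125274658203), 98.02165985107422)
silver (np.int32(109), np.float64(353.2), np.float64(220.3), np.int32(348), np.int32(215), np.int32(12), np.int32(12)) (np.int32(73), np.float64(260.2), np.float64(211.0), np.int32(255), np.int32(207), np.int32(12), np.int32(8)) (array([ 0.4501, -0.1022,  0.0145]), array([1.1, 1.1]))
copper (np.int32(123), np.float64(143.0), np.float64(245.6), np.int32(137), np.int32(240), np.int32(13), np.int32(12)) (np.int32(38), np.float64(382.2), np.float64(135.9), np.int32(378), np.int32(134), np.int32(9), np.int32(5)) (array([0.3804, 0.3561, 0.014 ]), array([1.3, 1.3]))
to hover [-0.4622 -0.5499  0.0607] turn [-0.0439  0.0287 76.8899]
```

The rows are not in the units I measure in: shifts go in shares of 0.8 m and turns go in shares of 180 degrees. I convert before sending: -0.55 m / 0.8 = -0.6875, -0.462 m / 0.8 = -0.5775, 76.9 degrees / 180 = 0.4272.

Call:
carry_out([
  {"gripper": 0.093, "offset": [-0.25, -0.3, 0], "rot": [0, 0, 0.1944]},
  {"gripper": 0.093, "offset": [-0.25, -0.3, 0], "rot": [0, 0, 0.1944]},
  {"gripper": 0.093, "offset": [-0.25, -0.3, 0], "rot": [0, 0, 0.1944]},
  {"gripper": 0.07, "offset": [-0.25, -0.3, 0], "rot": [0, 0, 0.1944]},
  {"gripper": 0.07, "offset": [-0.5775, -0.6875, 0.0763], "rot": [0, 0, 0.4272]},
  {"gripper": 0.07, "offset": [-0.5775, -0.6875, 0.0763], "rot": [0, 0, 0.4272]},
  {"gripper": 0.07, "offset": [-0.5775, -0.6875, 0.0763], "rot": [0, 0, 0.4272]},
  {"gripper": 0.07, "offset": [-0.5775, -0.6875, 0.0763], "rot": [0, 0, 0.4272]},
  {"gripper": 0.07, "offset": [-0.5775, -0.6875, 0.0763], "rot": [0, 0, 0.4272]},
  {"gripper": 0.07, "offset": [-0.5775, -0.6875, 0.0763], "rot": [0, 0, 0.4272]},
  {"gripper": 0.07, "offset": [-0.5775, -0.6875, 0.0763], "rot": [0, 0, 0.4272]},
  {"gripper": 0.07, "offset": [-0.5775, -0.6875, 0.0763], "rot": [0, 0, 0.4272]},
], newtons=12)

```text
time: 1.65
tool_pos: [0.4506, -0.1074, 0.1791]
eef_rot: [-2.224, -2.219, 0.0]
force: [0.0, 0.9, 0.2]
finger_gap: 0.0701
grip_force: 0.0
```

Run:
```python
from h import *
im,C=grab("wrist","pics/w1.png"); st=bot.state();print(st["time"],st["tool_pos"],R.from_rotvec(st["eef_rot"]).as_matrix(),st["joints"])
for n,X in dict(silver=[.45,-.102,.015],red=[.4364,.094,.05],jar=[.4525,.003,.06],cone=[.42,-.226,.06],plain=[.378,-.329,.05]).items(): print(n,proj(C,X))
b,m=blobs(im,(18,70,90),(35,255,255),30);print(b[:5])
```

```text
1.7 [ 0.4518 -0.1093  0.1789] [[ 0.0025  1.      0.0005]
 [ 1.     -0.0025 -0.0009]
 [-0.0009  0.0005 -1.    ]] [-0.3372  0.2791  1.9275 -0.0008  0.9342 -0.3342]
silver [317.4581 187.2611]
red [301.5949 -15.194 ]
jar [320.1002  78.9711]
cone [289.2048 312.8271]
plain [261.3504 369.003 ]
[(np.int32(5407), np.float64(394.0), np.float64(367.8), np.int32(247), np.int32(339), np.int32(292), np.int32(47)), (np.int32(637), np.float64(316.9), np.float64(187.2), np.int32(303), np.int32(173), np.int32(29), np.int32(29)), (np.int32(463), np.float64(445.3), np.float64(317.5), np.int32(434), np.int32(293), np.int32(20), np.int32(51)), (np.int32(419), np.float64(190.4), np.float64(318.4), np.int32(183), np.int32(294), np.int32(20), np.int32(49))]
```

View pics/w1.png

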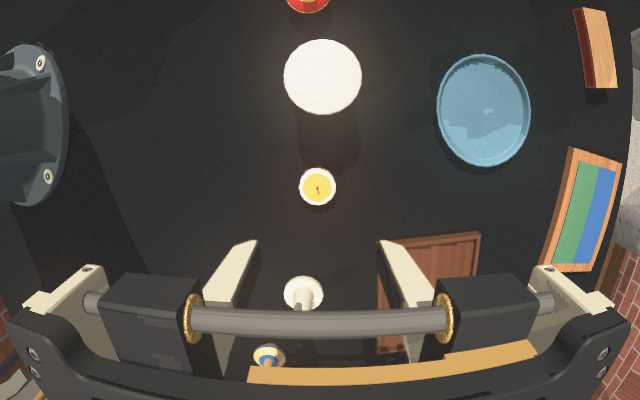

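The silver tealight is at (317,187), exactly where the two-view estimate projects. The dish is at (484,110), the jar at (322,76), the cone at (303,293) and the plain top at (268,356).

In the tool's units: 0.08 m / 0.8 = 0.1, 0.003 m / 0.8 = 0.0038.

Call:
carry_out([
  {"gripper": 0.07, "offset": [0.0038, 0, 0.0625], "rot": [0, 0, 0]},
  {"gripper": 0.07, "offset": [0.0038, 0, 0.1], "rot": [0, 0, 0]},
  {"gripper": 0.07, "offset": [0.0038, 0, 0.1], "rot": [0, 0, 0]},
  {"gripper": 0.07, "offset": [0.0038, 0, 0.1], "rot": [0, 0, 0]},
])

```text
time: 2.2
tool_pos: [0.4505, -0.1018, 0.1007]
eef_rot: [2.221, 2.221, 0.001]
force: [-0.3, 0.8, -0.0]
finger_gap: 0.0702
grip_force: 0.0
```

```bash
cat >> h.py <<'E'
def where(X,C,uv):
    print("pred",proj(C,X),"seen",uv,"onplane",onz(C,uv,X[2]))
E
python3 - <<'E'
from h import *
for i in range(2):
    im,C=grab("wrist");st=bot.state();print(st["tool_pos"],st["eef_rot"])
b,m=blobs(im,(18,70,90),(35,255,255),100,(200,60,440,290));print(b[:3])
where([.45,-.102,.015],C,b[0][1:3])
E
```

```text
[ 0.4506 -0.1019  0.1009] [2.2202 2.2202 0.0014]
[ 0.4506 -0.1019  0.1009] [2.2201 2.22   0.0016]
[(np.int32(1043), np.float64(316.2), np.float64(217.8), np.int32(298), np.int32(200), np.int32(37), np.int32(36))]
pred [317.0055 217.9905] seen (np.float64(316.2), np.float64(217.8)) onplane [ 0.4494 -0.1018  0.015 ]
```

In the tool's units: 0.0765 m / 0.8 = 0.0956, -0.001 m / 0.8 = -0.0013.

Call:
carry_out([
  {"gripper": 0.07, "offset": [0, -0.0013, 0.0563], "rot": [0, 0, 0]},
  {"gripper": 0.07, "offset": [0, -0.0013, 0.0875], "rot": [0, 0, 0]},
  {"gripper": 0.07, "offset": [0, -0.0013, 0.0956], "rot": [0, 0, 0]},
  {"gripper": 0.07, "offset": [0, -0.0013, 0.0956], "rot": [0, 0, 0]},
  {"gripper": 0.03, "offset": [0, -0.0013, 0.0956], "rot": [0, 0, 0]},
  {"gripper": 0.03, "offset": [0, -0.0013, 0.0956], "rot": [0, 0, 0]},
  {"gripper": 0.03, "offset": [0, -0.0013, 0.0956], "rot": [0, 0, 0]},
  {"gripper": 0.03, "offset": [0, -0.0013, 0.0956], "rot": [0, 0, 0]},
  {"gripper": 0.03, "offset": [0, -0.0013, 0.0956], "rot": [0, 0, 0]},
  {"gripper": 0.03, "offset": [0, -0.0013, 0.0956], "rot": [0, 0, 0]},
], newtons=12)

```text
time: 3.55
tool_pos: [0.4491, -0.1018, 0.0233]
eef_rot: [2.221, 2.221, 0.0]
force: [-1.6, 0.4, 6.1]
finger_gap: 0.0374
grip_force: 12.0
```

In the tool's units: 0.335 m / 0.8 = 0.4188, 0.171 m / 0.8 = 0.2138.

Call:
carry_out([
  {"gripper": 0.03, "offset": [0, 0, -0.025], "rot": [0, 0, 0]},
  {"gripper": 0.03, "offset": [0, 0, -0.1], "rot": [0, 0, 0]},
  {"gripper": 0.03, "offset": [0, 0, -0.1713], "rot": [0, 0, 0]},
  {"gripper": 0.03, "offset": [0.4188, 0.2138, -0.1713], "rot": [0, 0, 0]},
  {"gripper": 0.03, "offset": [0.4188, 0.2138, -0.1713], "rot": [0, 0, 0]},
  {"gripper": 0.03, "offset": [0.4188, 0.2138, -0.1713], "rot": [0, 0, 0]},
  {"gripper": 0.03, "offset": [0.4188, 0.2138, -0.1713], "rot": [0, 0, 0]},
  {"gripper": 0.03, "offset": [0.4188, 0.2138, -0.1713], "rot": [0, 0, 0]},
  {"gripper": 0.03, "offset": [0.4188, 0.2138, -0.1713], "rot": [0, 0, 0]},
  {"gripper": 0.03, "offset": [0.4188, 0.2138, -0.1713], "rot": [0, 0, 0]},
  {"gripper": 0.03, "offset": [0.4188, 0.2138, -0.1713], "rot": [0, 0, 0]},
])

```text
time: 4.92
tool_pos: [0.6194, 0.2328, 0.1595]
eef_rot: [-2.221, -2.221, 0.002]
force: [0.5, -0.4, -0.6]
finger_gap: 0.0376
grip_force: 12.0
```

Run:
```python
from h import *
im,C=grab("wrist","pics/w2.png"); st=bot.state();print(st["time"],st["tool_pos"],st["eef_rot"],st["finger_gap"],st["force"])
for y in(-.085,.085):
  for x in(-.065,.065):
    a=np.radians(-4.8);X=[.622+x*np.cos(a)-y*np.sin(a),.261+x*np.sin(a)+y*np.cos(a),.012];print(x,y,proj(C,X))
```

```text
4.975 [0.6195 0.2322 0.1598] [-2.222  -2.2204  0.0018] 0.03766718553960126 [-0.2438 -0.243  -0.637 ]
-0.065 -0.085 [252.1906 243.4158]
0.065 -0.085 [374.9364 252.9636]
-0.065 0.085 [259.2176  75.0412]
0.065 0.085 [397.1922  87.5253]
```

View pics/w2.png

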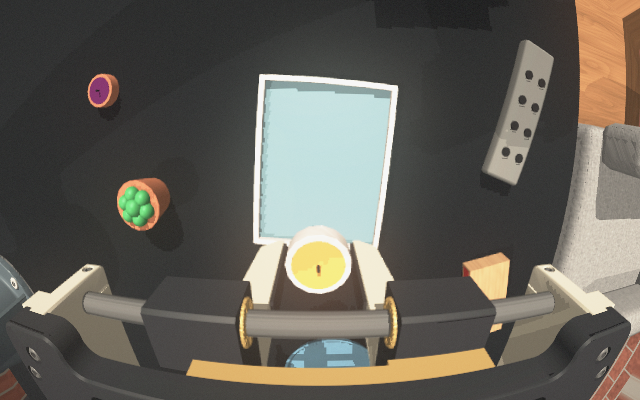

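The tray's far rim corners at (260,75) and (398,87) match the prediction, and the silver tealight is level in the jaws at (318,262). Lowering it here, then creeping down to contact.

In the tool's units: 0.131 m / 0.8 = 0.1638, 0.13 m / 0.8 = 0.1625.

Call:
carry_out([
  {"gripper": 0.03, "offset": [0, 0, 0.075], "rot": [0, 0, 0]},
  {"gripper": 0.03, "offset": [0, 0, 0.1375], "rot": [0, 0, 0]},
  {"gripper": 0.03, "offset": [0, 0, 0.1563], "rot": [0, 0, 0]},
  {"gripper": 0.03, "offset": [0, 0, 0.1613], "rot": [0, 0, 0]},
  {"gripper": 0.03, "offset": [0, 0, 0.1625], "rot": [0, 0, 0]},
  {"gripper": 0.03, "offset": [0, 0, 0.1638], "rot": [0, 0, 0]},
  {"gripper": 0.03, "offset": [0, 0, 0.1638], "rot": [0, 0, 0]},
])

```text
time: 5.85
tool_pos: [0.6204, 0.2333, 0.03]
eef_rot: [2.221, 2.221, 0.002]
force: [-0.1, 0.0, -0.3]
finger_gap: 0.0379
grip_force: 12.0
```

In the tool's units: 0.001 m / 0.8 = 0.0013, 0.0005 m / 0.8 = 0.0006.

Call:
carry_out([
  {"gripper": 0.03, "offset": [0, 0, 0.0006], "rot": [0, 0, 0]},
  {"gripper": 0.03, "offset": [0, 0, 0.0013], "rot": [0, 0, 0]},
  {"gripper": 0.03, "offset": [0, 0, 0.0013], "rot": [0, 0, 0]},
])

```text
time: 6.22
tool_pos: [0.6201, 0.2332, 0.0284]
eef_rot: [2.221, 2.221, 0.0]
force: [-1.1, 0.6, 3.7]
finger_gap: 0.0377
grip_force: 12.0
```

In the tool's units: -0.2395 m / 0.8 = -0.2994, 0.123 m / 0.8 = 0.1538.

Call:
carry_out([
  {"gripper": 0.05, "offset": [0, 0, 0], "rot": [0, 0, 0]},
  {"gripper": 0.05, "offset": [0, 0, 0], "rot": [0, 0, 0]},
  {"gripper": 0.05, "offset": [0, 0, -0.05], "rot": [0, 0, 0]},
  {"gripper": 0.05, "offset": [0, 0, -0.125], "rot": [0, 0, 0]},
  {"gripper": 0.07, "offset": [0.1538, -0.2994, -0.15], "rot": [0, 0, 0]},
  {"gripper": 0.07, "offset": [0.1538, -0.2994, -0.15], "rot": [0, 0, 0]},
  {"gripper": 0.07, "offset": [0.1538, -0.2994, -0.15], "rot": [0, 0, 0]},
  {"gripper": 0.07, "offset": [0.1538, -0.2994, -0.15], "rot": [0, 0, 0]},
  {"gripper": 0.07, "offset": [0.1538, -0.2994, -0.15], "rot": [0, 0, 0]},
  {"gripper": 0.07, "offset": [0.1538, -0.2994, -0.0894], "rot": [0, 0, 0]},
  {"gripper": 0.07, "offset": [0.1538, -0.2994, -0.0894], "rot": [0, 0, 0]},
])

```text
time: 7.6
tool_pos: [0.3796, 0.3551, 0.0975]
eef_rot: [-2.221, -2.221, 0.008]
force: [-0.8, -0.6, 1.0]
finger_gap: 0.07
grip_force: 0.0
```

Run:
```python
from h import *
im,C=grab("wrist","pics/w3.png");st=bot.state();print(st["time"],st["tool_pos"],st["eef_rot"])
b,m=blobs(im,(135,70,30),(172,255,255),100,(200,60,440,290));print(b[:3])
where([.3804,.3561,.015],C,b[0][1:3])
im,C=grab("top","pics/t3.png")
b,m=blobs(im,(18,70,90),(35,255,255),20,(150,100,240,180));print(b[:2]);where([.620,.233,.02],C,b[0][1:3])
```

```text
7.65 [0.3806 0.3557 0.0992] [-2.222  -2.2206  0.0039]
[(np.int32(1077), np.float64(318.3), np.float64(217.5), np.int32(299), np.int32(200), np.int32(39), np.int32(36))]
pred [319.5157 217.9147] seen (np.float64(318.3), np.float64(217.5)) onplane [0.3795 0.3564 0.015 ]
[(np.int32(105), np.float64(206.6), np.float64(141.0), np.int32(201), np.int32(136), np.int32(12), np.int32(11))]
pred [206.0973 140.7899] seen (np.float64(206.6), np.float64(141.0)) onplane [0.6195 0.2318 0.02  ]
```

In the tool's units: 0.0755 m / 0.8 = 0.0944, 0.07 m / 0.8 = 0.0875.

Call:
carry_out([
  {"gripper": 0.07, "offset": [0, -0.0013, 0.0563], "rot": [0, 0, 0]},
  {"gripper": 0.07, "offset": [0, -0.0013, 0.0875], "rot": [0, 0, 0]},
  {"gripper": 0.07, "offset": [0, -0.0013, 0.0944], "rot": [0, 0, 0]},
  {"gripper": 0.07, "offset": [0, -0.0013, 0.0944], "rot": [0, 0, 0]},
  {"gripper": 0.03, "offset": [0, -0.0013, 0.0944], "rot": [0, 0, 0]},
  {"gripper": 0.03, "offset": [0, -0.0013, 0.0944], "rot": [0, 0, 0]},
  {"gripper": 0.03, "offset": [0, -0.0013, 0.0944], "rot": [0, 0, 0]},
  {"gripper": 0.03, "offset": [0, -0.0013, 0.0944], "rot": [0, 0, 0]},
  {"gripper": 0.03, "offset": [0, -0.0013, 0.0944], "rot": [0, 0, 0]},
])

```text
time: 8.82
tool_pos: [0.3796, 0.3563, 0.0243]
eef_rot: [2.222, 2.221, 0.0]
force: [-0.6, -0.8, 3.8]
finger_gap: 0.0374
grip_force: 12.0
```

In the tool's units: 0.245 m / 0.8 = 0.3063, -0.067 m / 0.8 = -0.0838.

Call:
carry_out([
  {"gripper": 0.03, "offset": [0, 0, -0.025], "rot": [0, 0, 0]},
  {"gripper": 0.03, "offset": [0, 0, -0.0875], "rot": [0, 0, 0]},
  {"gripper": 0.03, "offset": [-0.0838, 0.3063, -0.1375], "rot": [0, 0, 0]},
  {"gripper": 0.03, "offset": [-0.0838, 0.3063, -0.1375], "rot": [0, 0, 0]},
  {"gripper": 0.03, "offset": [-0.0838, 0.3063, -0.1375], "rot": [0, 0, 0]},
  {"gripper": 0.03, "offset": [-0.0838, 0.3063, -0.1375], "rot": [0, 0, 0]},
  {"gripper": 0.03, "offset": [-0.0838, 0.3063, -0.1375], "rot": [0, 0, 0]},
  {"gripper": 0.03, "offset": [-0.0838, 0.3063, -0.075], "rot": [0, 0, 0]},
  {"gripper": 0.03, "offset": [-0.0838, 0.3063, -0.0313], "rot": [0, 0, 0]},
  {"gripper": 0.03, "offset": [-0.0838, 0.3063, -0.0125], "rot": [0, 0, 0]},
  {"gripper": 0.03, "offset": [-0.0838, 0.3063, -0.0088], "rot": [0, 0, 0]},
  {"gripper": 0.03, "offset": [-0.0838, 0.3063, -0.0088], "rot": [0, 0, 0]},
])

```text
time: 10.32
tool_pos: [0.625, 0.2896, 0.0324]
eef_rot: [2.221, 2.221, 0.002]
force: [-0.7, -0.2, -0.7]
finger_gap: 0.0377
grip_force: 12.0
```

In the tool's units: 0.003 m / 0.8 = 0.0038, 0.002 m / 0.8 = 0.0025.

Call:
carry_out([
  {"gripper": 0.03, "offset": [0, 0, 0.0013], "rot": [0, 0, 0]},
  {"gripper": 0.03, "offset": [0, 0, 0.0025], "rot": [0, 0, 0]},
  {"gripper": 0.03, "offset": [0, 0, 0.0031], "rot": [0, 0, 0]},
  {"gripper": 0.03, "offset": [0, 0, 0.0038], "rot": [0, 0, 0]},
  {"gripper": 0.03, "offset": [0, 0, 0.0038], "rot": [0, 0, 0]},
])

```text
time: 10.95
tool_pos: [0.6247, 0.2893, 0.0294]
eef_rot: [2.221, 2.221, 0.001]
force: [-3.5, -1.4, 9.3]
finger_gap: 0.038
grip_force: 12.0
```

In the tool's units: -0.3 m / 0.8 = -0.375, -0.15 m / 0.8 = -0.1875.

Call:
carry_out([
  {"gripper": 0.05, "offset": [0, 0, 0], "rot": [0, 0, 0]},
  {"gripper": 0.05, "offset": [0, 0, 0], "rot": [0, 0, 0]},
  {"gripper": 0.05, "offset": [0, 0, -0.05], "rot": [0, 0, 0]},
  {"gripper": 0.05, "offset": [0, 0, -0.125], "rot": [0, 0, 0]},
  {"gripper": 0.05, "offset": [0, 0, -0.1875], "rot": [0, 0, 0]},
  {"gripper": 0.05, "offset": [-0.375, -0.15, -0.1875], "rot": [0, 0, 0]},
  {"gripper": 0.05, "offset": [-0.375, -0.15, -0.1875], "rot": [0, 0, 0]},
  {"gripper": 0.05, "offset": [-0.375, -0.15, -0.1875], "rot": [0, 0, 0]},
  {"gripper": 0.05, "offset": [-0.375, -0.15, -0.1875], "rot": [0, 0, 0]},
  {"gripper": 0.05, "offset": [-0.375, -0.15, -0.1875], "rot": [0, 0, 0]},
  {"gripper": 0.05, "offset": [-0.375, -0.15, -0.1875], "rot": [0, 0, 0]},
])

```text
time: 12.32
tool_pos: [0.5033, -0.0133, 0.1782]
eef_rot: [-2.225, -2.218, 0.001]
force: [0.4, 0.7, 0.6]
finger_gap: 0.05
grip_force: 0.0
```

Run:
```python
from h import *
im,C=grab("top","pics/t4.png");st=bot.state();print(st["tool_pos"],st["force"])
b,m=blobs(im,(18,70,90),(35,255,255),20,(150,100,240,180));print(b[:2]);where([.620,.232,.02],C,b[0][1:3])
b,m=blobs(im,(135,70,30),(172,255,255),20,(150,100,240,180));print(b[:2]);where([.6245,.289,.02],C,b[0][1:3])
im,C=grab("scene","pics/s4.png")
b2,m=blobs(im,(135,70,30),(172,255,255),4,(380,160,485,220));print(b2[:2]);print(tri([(cam("top"),b[0][1:3]),(C,b2[0][1:3])]))
im=cv2.imread("pics/s4.png")[150:225,370:490];cv2.imwrite("pics/s4c.png",cv2.resize(im,None,fx=4,fy=4,interpolation=2))
```

```text
[ 0.5038 -0.0128  0.1783] [ 0.9444 -0.742  -0.6102]
[(np.int32(100), np.float64(206.7), np.float64(140.9), np.int32(201), np.int32(136), np.int32(12), np.int32(11))]
pred [206.5407 140.8049] seen (np.float64(206.7), np.float64(140.9)) onplane [0.6198 0.2316 0.02  ]
[(np.int32(113), np.float64(181.8), np.float64(138.1), np.int32(176), np.int32(133), np.int32(13), np.int32(11))]
pred [181.3909 138.0437] seen (np.float64(181.8), np.float64(138.1)) onplane [0.6244 0.2881 0.02  ]
[(np.int32(56), np.float64(441.0), np.float64(180.5), np.int32(436), np.int32(178), np.int32(11), np.int32(6))]
(array([0.6259, 0.2894, 0.0179]), array([1.1, 1.1]))
```

View pics/s4c.png

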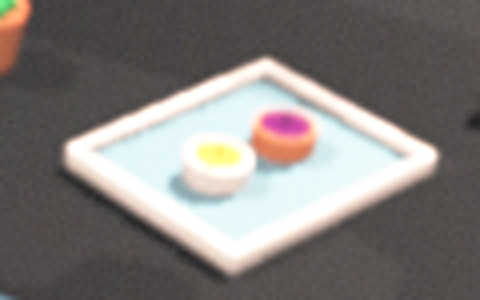

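The crop shows both tealights upright and flat inside the mirrored tray, silver at (218,163) and copper at (285,135). Next is the plain top.

Call:
carry_out([
  {"gripper": 0.05, "offset": [-0.3963, -0.1575, 0.0238], "rot": [0, 0, 0]},
  {"gripper": 0.05, "offset": [-0.3963, -0.1575, 0.0238], "rot": [0, 0, 0]},
  {"gripper": 0.05, "offset": [-0.3963, -0.1575, 0.0238], "rot": [0, 0, 0]},
  {"gripper": 0.05, "offset": [-0.3963, -0.1575, 0.0238], "rot": [0, 0, 0]},
  {"gripper": 0.05, "offset": [-0.3963, -0.1575, 0.0238], "rot": [0, 0, 0]},
  {"gripper": 0.05, "offset": [-0.3963, -0.1575, 0.0238], "rot": [0, 0, 0]},
  {"gripper": 0.05, "offset": [-0.3963, -0.1575, 0.0238], "rot": [0, 0, 0]},
  {"gripper": 0.05, "offset": [-0.3963, -0.1575, 0.0238], "rot": [0, 0, 0]},
])

```text
time: 13.42
tool_pos: [0.3794, -0.3266, 0.159]
eef_rot: [-2.22, -2.222, -0.0]
force: [0.5, -0.0, -0.3]
finger_gap: 0.0501
grip_force: 0.0
```

Run:
```python
from h import *
im,C=grab("wrist","pics/w5.png"); st=bot.state();print(st["time"],st["tool_pos"],st["eef_rot"])
for z in(.056,.017):print(proj(C,[.378,-.3288,z]))
cv2.imwrite("pics/w5c.png",cv2.resize(im[100:300,200:440,::-1],None,fx=3,fy=3,interpolation=2))
```

```text
13.475 [ 0.3794 -0.3265  0.1591] [-2.2195 -2.2231 -0.0003]
[316.3943 213.5916]
[316.5858 200.4611]
```

View pics/w5c.png

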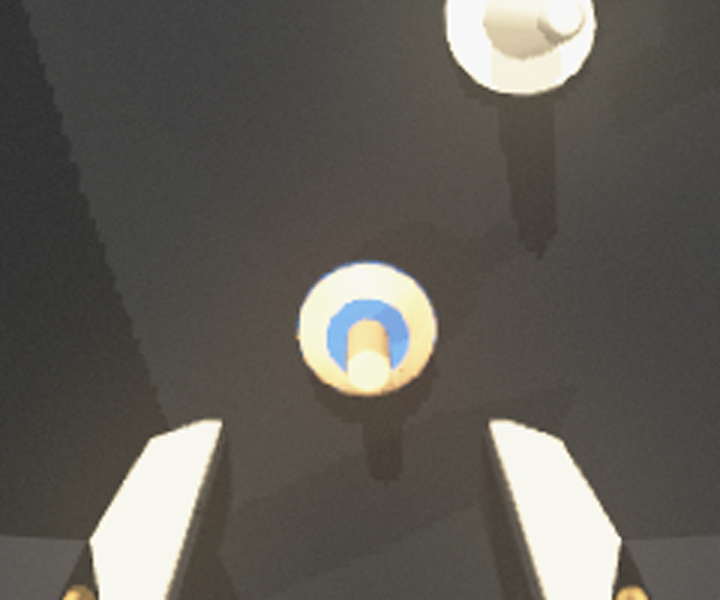

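The crop shows the plain top with its stem end at (323.3,223.7) in full picture pixels and its body centre at (322.7,209.7). The cone tip is near (388,106).

Run:
```python
from h import *
C=cam("wrist",bot.state());Cs=cam("scene")
print("stem",onz(C,(323.3,223.7),.056),"body",onz(C,(322.7,209.7),.018))
print(tri([(C,(323.3,223.7)),(Cs,(137.6,225.5))]))
print("cone tip",onz(C,(387.7,106),.07),tri([(C,(387.7,106)),(Cs,(197,211))]))
```

```text
stem [ 0.3839 -0.3379  0.056 ] body [ 0.3839 -0.3378  0.018 ]
(array([ 0.3847, -0.3372,  0.0541]), array([1.5, 1.5]))
cone tip [ 0.4318 -0.2384  0.07  ] (array([ 0.433 , -0.2369,  0.0673]), array([1.5, 1.5]))
```

In the tool's units: 0.107 m / 0.8 = 0.1338, 0.03 m / 0.8 = 0.0375.

Call:
carry_out([
  {"gripper": 0.05, "offset": [-0.0138, 0.0056, 0.0375], "rot": [0, 0, 0]},
  {"gripper": 0.05, "offset": [-0.0138, 0.0056, 0.075], "rot": [0, 0, 0]},
  {"gripper": 0.05, "offset": [-0.0138, 0.0056, 0.1188], "rot": [0, 0, 0]},
  {"gripper": 0.05, "offset": [-0.0138, 0.0056, 0.1338], "rot": [0, 0, 0]},
  {"gripper": 0.05, "offset": [-0.0138, 0.0056, 0.1338], "rot": [0, 0, 0]},
  {"gripper": 0.05, "offset": [-0.0138, 0.0056, 0.1338], "rot": [0, 0, 0]},
  {"gripper": 0.008, "offset": [-0.0138, 0.0056, 0.1338], "rot": [0, 0, 0]},
  {"gripper": 0.008, "offset": [-0.0138, 0.0056, 0.1338], "rot": [0, 0, 0]},
  {"gripper": 0.008, "offset": [-0.0138, 0.0056, 0.1338], "rot": [0, 0, 0]},
  {"gripper": 0.008, "offset": [-0.0138, 0.0056, 0.1338], "rot": [0, 0, 0]},
  {"gripper": 0.008, "offset": [-0.0138, 0.0056, 0.1338], "rot": [0, 0, 0]},
  {"gripper": 0.008, "offset": [-0.0138, 0.0056, 0.1338], "rot": [0, 0, 0]},
], newtons=12)

```text
time: 14.98
tool_pos: [0.3829, -0.3388, 0.0521]
eef_rot: [-2.222, -2.221, 0.0]
force: [-0.4, 0.7, 0.4]
finger_gap: 0.0127
grip_force: 12.0
```

In the tool's units: 0.209 m / 0.8 = 0.2613, 0.055 m / 0.8 = 0.0688.

Call:
carry_out([
  {"gripper": 0.008, "offset": [0, 0, -0.025], "rot": [0, 0, 0]},
  {"gripper": 0.008, "offset": [0, 0, -0.075], "rot": [0, 0, 0]},
  {"gripper": 0.008, "offset": [0, 0, -0.125], "rot": [0, 0, 0]},
  {"gripper": 0.008, "offset": [0.0688, 0.2613, -0.125], "rot": [0, 0, 0]},
  {"gripper": 0.008, "offset": [0.0688, 0.2613, -0.125], "rot": [0, 0, 0]},
  {"gripper": 0.008, "offset": [0.0688, 0.2613, -0.125], "rot": [0, 0, 0]},
  {"gripper": 0.008, "offset": [0.0688, 0.2613, -0.125], "rot": [0, 0, 0]},
  {"gripper": 0.008, "offset": [0.0688, 0.2613, -0.125], "rot": [0, 0, 0]},
  {"gripper": 0.008, "offset": [0.0688, 0.2613, -0.125], "rot": [0, 0, 0]},
])

```text
time: 16.1
tool_pos: [0.591, -0.284, 0.1518]
eef_rot: [-2.221, -2.22, 0.001]
force: [0.3, -0.3, -1.1]
finger_gap: 0.0128
grip_force: 12.0
```

Run:
```python
from h import *
im,C=grab("wrist","pics/w6.png"); st=bot.state();print(st["time"],st["tool_pos"],st["eef_rot"],st["finger_gap"])
for y in(-.085,.085):
  for x in(-.065,.065):
    a=np.radians(4.6);X=[.589+x*np.cos(a)-y*np.sin(a),-.249+x*np.sin(a)+y*np.cos(a),.012];print(x,y,proj(C,X))
```

```text
16.15 [ 0.5909 -0.2842  0.152 ] [-2.222  -2.2199  0.0005] 0.01287131653851705
-0.065 -0.085 [259.9175 250.2798]
0.065 -0.085 [386.3786 240.9352]
-0.065 0.085 [238.0655  79.6327]
0.065 0.085 [379.7427  67.4756]
```

View pics/w6.png

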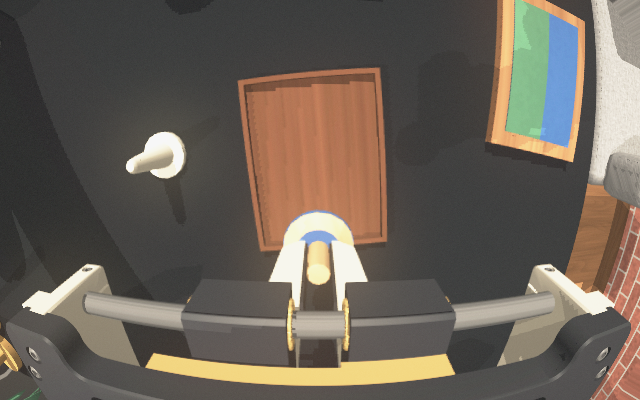

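The tray corners at (238,81), (380,68), (262,250) and (386,241) match the prediction, and the top is held straight at (318,260). Lowering it now.

In the tool's units: 0.094 m / 0.8 = 0.1175, 0.0935 m / 0.8 = 0.1169.

Call:
carry_out([
  {"gripper": 0.008, "offset": [0, 0, 0.0625], "rot": [0, 0, 0]},
  {"gripper": 0.008, "offset": [0, 0, 0.1], "rot": [0, 0, 0]},
  {"gripper": 0.008, "offset": [0, 0, 0.1125], "rot": [0, 0, 0]},
  {"gripper": 0.008, "offset": [0, 0, 0.1163], "rot": [0, 0, 0]},
  {"gripper": 0.008, "offset": [0, 0, 0.1169], "rot": [0, 0, 0]},
  {"gripper": 0.008, "offset": [0, 0, 0.1175], "rot": [0, 0, 0]},
  {"gripper": 0.008, "offset": [0, 0, 0.1175], "rot": [0, 0, 0]},
])

```text
time: 17.02
tool_pos: [0.5921, -0.2839, 0.0587]
eef_rot: [2.221, 2.221, 0.0]
force: [-0.1, -0.5, -0.6]
finger_gap: 0.013
grip_force: 12.0
```

In the tool's units: 0.0015 m / 0.8 = 0.0019, 0.001 m / 0.8 = 0.0013.

Call:
carry_out([
  {"gripper": 0.008, "offset": [0, 0, 0.0006], "rot": [0, 0, 0]},
  {"gripper": 0.008, "offset": [0, 0, 0.0013], "rot": [0, 0, 0]},
  {"gripper": 0.008, "offset": [0, 0, 0.0019], "rot": [0, 0, 0]},
  {"gripper": 0.008, "offset": [0, 0, 0.0019], "rot": [0, 0, 0]},
])

```text
time: 17.52
tool_pos: [0.5921, -0.2839, 0.0571]
eef_rot: [2.221, 2.221, 0.0]
force: [-1.9, 0.8, 4.9]
finger_gap: 0.0125
grip_force: 12.0
```

In the tool's units: 0.378 m / 0.8 = 0.4725, -0.156 m / 0.8 = -0.195.

Call:
carry_out([
  {"gripper": 0.04, "offset": [0, 0, 0], "rot": [0, 0, 0]},
  {"gripper": 0.04, "offset": [0, 0, 0], "rot": [0, 0, 0]},
  {"gripper": 0.04, "offset": [0, 0, -0.05], "rot": [0, 0, 0]},
  {"gripper": 0.04, "offset": [0, 0, -0.1288], "rot": [0, 0, 0]},
  {"gripper": 0.05, "offset": [0.4725, -0.195, -0.1288], "rot": [0, 0, 0]},
  {"gripper": 0.05, "offset": [0.4725, -0.195, -0.1288], "rot": [0, 0, 0]},
  {"gripper": 0.05, "offset": [0.4725, -0.195, -0.1288], "rot": [0, 0, 0]},
  {"gripper": 0.05, "offset": [0.4725, -0.195, -0.1288], "rot": [0, 0, 0]},
  {"gripper": 0.05, "offset": [0.4725, -0.195, -0.1288], "rot": [0, 0, 0]},
  {"gripper": 0.05, "offset": [0.4725, -0.195, -0.1288], "rot": [0, 0, 0]},
  {"gripper": 0.05, "offset": [0.4725, -0.195, -0.1288], "rot": [0, 0, 0]},
  {"gripper": 0.05, "offset": [0.4725, -0.195, -0.1288], "rot": [0, 0, 0]},
])

```text
time: 19.02
tool_pos: [0.4352, 0.0958, 0.1597]
eef_rot: [-2.218, -2.225, -0.0]
force: [0.6, -0.5, -0.8]
finger_gap: 0.0502
grip_force: 0.0
```

Run:
```python
from h import *
im,C=grab("wrist","pics/w7.png"); st=bot.state();print(st["time"],st["tool_pos"],st["eef_rot"])
for z in(.056,.017):print(proj(C,[.4364,.0942,z]))
s,Cs=grab("scene","pics/s7.png"); t,_=grab("top","pics/t7.png")
a=cv2.resize(im[140:290,220:420],None,fx=3,fy=3,interpolation=2)
b=cv2.resize(s[230:335,160:310],None,fx=2,fy=2,interpolation=2)[:,:300]; d=cv2.resize(t[190:260,235:335],(200,140),interpolation=2)
o=np.zeros((590,600,3),np.uint8);o[:450]=a;o[450:590,:200]=d;o[450:590,300:600]=b[:140];cv2.imwrite("pics/w7c.png",o[:,:,::-1])
```

```text
19.075 [0.4359 0.0947 0.1598] [2.2192 2.2233 0.0004]
[319.4037 212.5944]
[319.2184 199.596 ]
```

View pics/w7c.png

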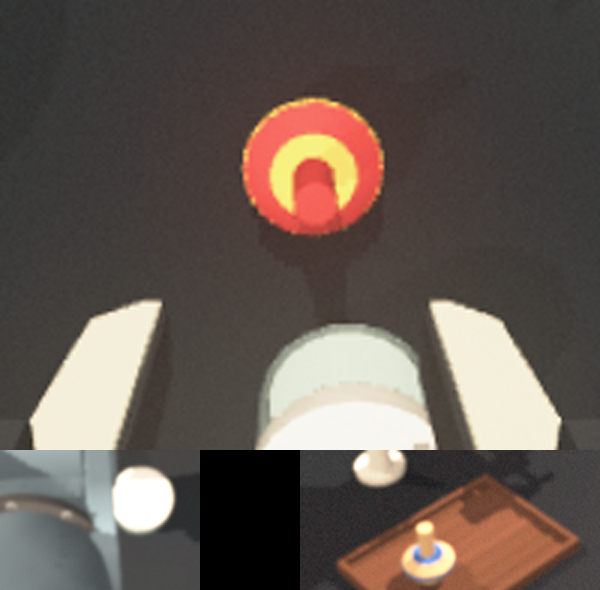

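The crop shows the red top with its stem end at (325,208) and body centre at (324.7,195.7), clear of the jar. The plain top stands upright in the wooden tray.

Run:
```python
from h import *
st=bot.state();print(st["tool_pos"]);C=cam("wrist",st);Cs=cam("scene")
print("stem",onz(C,(325,208),.056),"body",onz(C,(324.7,195.7),.018),tri([(C,(325,208)),(Cs,(328.2,163.6))]))
```

```text
[0.4364 0.0937 0.1597]
stem [0.4423 0.0962 0.056 ] body [0.4429 0.0963 0.018 ] (array([0.4436, 0.0966, 0.0537]), array([1.6, 1.6]))
```

In the tool's units: 0.1075 m / 0.8 = 0.1344, 0.095 m / 0.8 = 0.1188.

Call:
carry_out([
  {"gripper": 0.05, "offset": [0.0031, 0.0075, 0.0375], "rot": [0, 0, 0]},
  {"gripper": 0.05, "offset": [0.0031, 0.0075, 0.075], "rot": [0, 0, 0]},
  {"gripper": 0.05, "offset": [0.0031, 0.0075, 0.1188], "rot": [0, 0, 0]},
  {"gripper": 0.05, "offset": [0.0031, 0.0075, 0.1344], "rot": [0, 0, 0]},
  {"gripper": 0.05, "offset": [0.0031, 0.0075, 0.1344], "rot": [0, 0, 0]},
  {"gripper": 0.05, "offset": [0.0031, 0.0075, 0.1344], "rot": [0, 0, 0]},
  {"gripper": 0.008, "offset": [0.0031, 0.0075, 0.1344], "rot": [0, 0, 0]},
  {"gripper": 0.008, "offset": [0.0031, 0.0075, 0.1344], "rot": [0, 0, 0]},
  {"gripper": 0.008, "offset": [0.0031, 0.0075, 0.1344], "rot": [0, 0, 0]},
  {"gripper": 0.008, "offset": [0.0031, 0.0075, 0.1344], "rot": [0, 0, 0]},
  {"gripper": 0.008, "offset": [0.0031, 0.0075, 0.1344], "rot": [0, 0, 0]},
  {"gripper": 0.008, "offset": [0.0031, 0.0075, 0.1344], "rot": [0, 0, 0]},
])

```text
time: 20.68
tool_pos: [0.4419, 0.0967, 0.0521]
eef_rot: [-2.222, -2.221, 0.0]
force: [-0.3, 0.2, 0.4]
finger_gap: 0.0124
grip_force: 12.0
```

In the tool's units: -0.311 m / 0.8 = -0.3888, 0.144 m / 0.8 = 0.18.

Call:
carry_out([
  {"gripper": 0.008, "offset": [0, 0, -0.05], "rot": [0, 0, 0]},
  {"gripper": 0.008, "offset": [0, 0, -0.125], "rot": [0, 0, 0]},
  {"gripper": 0.008, "offset": [-0.0625, 0.025, -0.1375], "rot": [0, 0, 0]},
  {"gripper": 0.008, "offset": [-0.3888, 0.18, -0.1375], "rot": [0, 0, 0]},
  {"gripper": 0.008, "offset": [-0.3888, 0.18, -0.1375], "rot": [0, 0, 0]},
  {"gripper": 0.008, "offset": [-0.3888, 0.18, -0.1375], "rot": [0, 0, 0]},
  {"gripper": 0.008, "offset": [-0.3888, 0.18, -0.1375], "rot": [0, 0, 0]},
  {"gripper": 0.008, "offset": [-0.3888, 0.18, -0.1375], "rot": [0, 0, 0]},
  {"gripper": 0.008, "offset": [-0.3888, 0.18, -0.125], "rot": [0, 0, 0]},
  {"gripper": 0.008, "offset": [-0.3888, 0.18, -0.075], "rot": [0, 0, 0]},
  {"gripper": 0.008, "offset": [-0.3888, 0.18, -0.0375], "rot": [0, 0, 0]},
  {"gripper": 0.008, "offset": [-0.3888, 0.18, -0.025], "rot": [0, 0, 0]},
])

```text
time: 22.18
tool_pos: [0.5846, -0.2129, 0.0702]
eef_rot: [-2.218, -2.22, 0.002]
force: [-0.2, 0.4, -0.0]
finger_gap: 0.0126
grip_force: 12.0
```

In the tool's units: 0.015 m / 0.8 = 0.0188, 0.0145 m / 0.8 = 0.0181.

Call:
carry_out([
  {"gripper": 0.008, "offset": [0, 0, 0.0113], "rot": [0, 0, 0]},
  {"gripper": 0.008, "offset": [0, 0, 0.0156], "rot": [0, 0, 0]},
  {"gripper": 0.008, "offset": [0, 0, 0.0169], "rot": [0, 0, 0]},
  {"gripper": 0.008, "offset": [0, 0, 0.0175], "rot": [0, 0, 0]},
  {"gripper": 0.008, "offset": [0, 0, 0.0181], "rot": [0, 0, 0]},
  {"gripper": 0.008, "offset": [0, 0, 0.0188], "rot": [0, 0, 0]},
  {"gripper": 0.008, "offset": [0, 0, 0.0188], "rot": [0, 0, 0]},
])

```text
time: 23.05
tool_pos: [0.5859, -0.2143, 0.0571]
eef_rot: [2.222, 2.221, -0.0]
force: [-0.5, -0.9, -0.5]
finger_gap: 0.0128
grip_force: 12.0
```

In the tool's units: 0.0007 m / 0.8 = 0.0009, 0.0005 m / 0.8 = 0.0006.

Call:
carry_out([
  {"gripper": 0.008, "offset": [0, 0, 0.0006], "rot": [0, 0, 0]},
  {"gripper": 0.008, "offset": [0, 0, 0.0009], "rot": [0, 0, 0]},
  {"gripper": 0.008, "offset": [0, 0, 0.0009], "rot": [0, 0, 0]},
])

```text
time: 23.42
tool_pos: [0.5861, -0.2144, 0.057]
eef_rot: [2.221, 2.221, 0.0]
force: [-1.7, 1.1, 5.2]
finger_gap: 0.0127
grip_force: 12.0
```

In the tool's units: -0.154 m / 0.8 = -0.1925, -0.04 m / 0.8 = -0.05.

Call:
carry_out([
  {"gripper": 0.04, "offset": [0, 0, 0], "rot": [0, 0, 0]},
  {"gripper": 0.04, "offset": [0, 0, 0], "rot": [0, 0, 0]},
  {"gripper": 0.04, "offset": [0, 0, -0.05], "rot": [0, 0, 0]},
  {"gripper": 0.04, "offset": [0, 0, -0.125], "rot": [0, 0, 0]},
  {"gripper": 0.06, "offset": [-0.03, -0.1925, -0.1438], "rot": [0, 0, 0]},
  {"gripper": 0.06, "offset": [-0.03, -0.1925, -0.1438], "rot": [0, 0, 0]},
  {"gripper": 0.06, "offset": [-0.03, -0.1925, -0.1438], "rot": [0, 0, 0]},
  {"gripper": 0.06, "offset": [-0.03, -0.1925, -0.1438], "rot": [0, 0, 0]},
  {"gripper": 0.06, "offset": [-0.03, -0.1925, -0.1438], "rot": [0, 0, 0]},
  {"gripper": 0.06, "offset": [-0.03, -0.1925, -0.1438], "rot": [0, 0, 0]},
  {"gripper": 0.06, "offset": [-0.03, -0.1925, -0.1438], "rot": [0, 0, 0]},
])

```text
time: 24.8
tool_pos: [0.4324, -0.2381, 0.1712]
eef_rot: [-2.221, -2.222, 0.0]
force: [-0.7, 0.1, 0.1]
finger_gap: 0.0598
grip_force: 0.0
```

Run:
```python
from h import *
for i in range(2): im,C=grab("wrist","pics/w8.png"); st=bot.state();print(st["time"],st["tool_pos"],st["eef_rot"])
print(proj(C,[.432,-.238,.07]),proj(C,[.432,-.238,.007]))
# base ellipse / tip from white mask
g=im.min(2);m=((g>120)*255).astype(np.uint8);m[:130]=0;m[262:]=0;m[:,:255]=0;m[:,385:]=0
n,l,s,c=cv2.connectedComponentsWithStats(m);print(s[:6],c[:6])
a=cv2.resize(im[130:300,220:420],None,fx=3,fy=3,interpolation=2);s,_=grab("scene","pics/s8.png")
b=cv2.resize(s[200:335,170:310],None,fx=1.5,fy=1.5,interpolation=2);a[:b.shape[0],:b.shape[1]]=np.where(True,b,0)
cv2.imwrite("pics/w8c.png",a[:,:,::-1])
```

```text
24.85 [ 0.4323 -0.2381  0.1712] [-2.2207 -2.2217  0.0001]
24.9 [ 0.4322 -0.2381  0.1713] [-2.2209 -2.2216  0.0001]
[317.7093 211.7365] [317.7663 192.2265]
[[     0      0    640    400 253865]
 [   294    168     48     50   1764]
 [   255    240     11     22    154]
 [   371    240     14     22    217]] [[319.4996 199.4813]
 [317.5544 191.8067]
 [258.526  248.3961]
 [379.     249.2581]]
```

View pics/w8c.png

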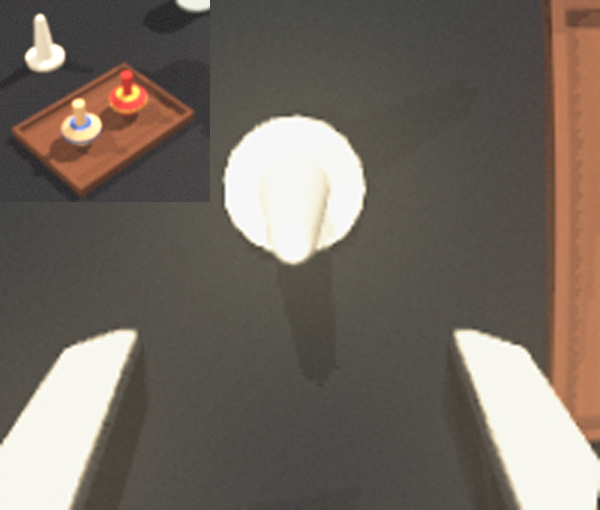

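The crop shows the cone tip at (318,212) in full picture pixels, directly under the jaws, and both tops standing upright in the wooden tray.

In the tool's units: 0.132 m / 0.8 = 0.165, 0.125 m / 0.8 = 0.1563.

Call:
carry_out([
  {"gripper": 0.06, "offset": [0, 0, 0.0625], "rot": [0, 0, 0]},
  {"gripper": 0.06, "offset": [0, 0, 0.125], "rot": [0, 0, 0]},
  {"gripper": 0.06, "offset": [0, 0, 0.1563], "rot": [0, 0, 0]},
  {"gripper": 0.06, "offset": [0, 0, 0.165], "rot": [0, 0, 0]},
  {"gripper": 0.06, "offset": [0, 0, 0.165], "rot": [0, 0, 0]},
  {"gripper": 0.06, "offset": [0, 0, 0.165], "rot": [0, 0, 0]},
  {"gripper": 0.012, "offset": [0, 0, 0.165], "rot": [0, 0, 0]},
  {"gripper": 0.012, "offset": [0, 0, 0.165], "rot": [0, 0, 0]},
  {"gripper": 0.012, "offset": [0, 0, 0.165], "rot": [0, 0, 0]},
  {"gripper": 0.012, "offset": [0, 0, 0.165], "rot": [0, 0, 0]},
  {"gripper": 0.012, "offset": [0, 0, 0.165], "rot": [0, 0, 0]},
  {"gripper": 0.012, "offset": [0, 0, 0.165], "rot": [0, 0, 0]},
], newtons=15)

```text
time: 26.45
tool_pos: [0.4319, -0.2383, 0.0394]
eef_rot: [-2.222, -2.221, 0.0]
force: [-0.1, 0.3, 0.1]
finger_gap: 0.0217
grip_force: 14.9
```

In the tool's units: 0.203 m / 0.8 = 0.2538, 0.148 m / 0.8 = 0.185.

Call:
carry_out([
  {"gripper": 0.012, "offset": [0, 0, -0.0375], "rot": [0, 0, 0]},
  {"gripper": 0.012, "offset": [0, 0, -0.1], "rot": [0, 0, 0]},
  {"gripper": 0.012, "offset": [0, 0, -0.15], "rot": [0, 0, 0]},
  {"gripper": 0.012, "offset": [0.185, 0.2538, -0.15], "rot": [0, 0, 0]},
  {"gripper": 0.012, "offset": [0.185, 0.2538, -0.15], "rot": [0, 0, 0]},
  {"gripper": 0.012, "offset": [0.185, 0.2538, -0.15], "rot": [0, 0, 0]},
  {"gripper": 0.012, "offset": [0.185, 0.2538, -0.15], "rot": [0, 0, 0]},
  {"gripper": 0.012, "offset": [0.185, 0.2538, -0.15], "rot": [0, 0, 0]},
  {"gripper": 0.012, "offset": [0.185, 0.2538, -0.15], "rot": [0, 0, 0]},
  {"gripper": 0.012, "offset": [0.185, 0.2538, -0.15], "rot": [0, 0, 0]},
])

```text
time: 27.7
tool_pos: [0.6341, -0.0913, 0.1595]
eef_rot: [-2.223, -2.22, 0.001]
force: [1.0, -0.0, 0.3]
finger_gap: 0.0218
grip_force: 14.9
```

Run:
```python
from h import *
im,C=grab("wrist","pics/w9.png"); st=bot.state();print(st["time"],st["tool_pos"],st["eef_rot"],st["finger_gap"])
s=cv2.imread("pics/scene0.png")[:,:,::-1];t=cv2.imread("pics/top0.png")[:,:,::-1]
from scipy.optimize import least_squares
def big(im,box):
    b,m=blobs(im,(90,60,40),(115,255,255),100,box);k=cv2.connectedComponents(m)[1]
    c=max(cv2.findContours(m,cv2.RETR_EXTERNAL,cv2.CHAIN_APPROX_NONE)[0],key=cv2.contourArea);return cv2.convexHull(c).reshape(-1,2)
for n,i,CC,box in(("wrist",im,C,(200,0,440,262)),("top",t,cam("top"),(275,100,357,178)),("scene",s,cam("scene"),(308,205,400,275))):
    P=np.array([onz(CC,p,.012)[:2] for p in big(i,box)])
    f=least_squares(lambda q:np.hypot(*(P-q[:2]).T)-q[2],[*P.mean(0),.06],loss="soft_l1",f_scale=.002)
    print(n,f.x,np.abs(f.fun).max(),len(P))
cv2.circle
o=im.copy()
for a in np.linspace(0,6.28,60):
    p=proj(C,[.636+.064*np.cos(a),-.0148+.064*np.sin(a),.012]);cv2.circle(o,(int(p[0]),int(p[1])),1,(255,0,0),-1)
cv2.imwrite("pics/w9o.png",o[:,:,::-1])
```

```text
27.75 [ 0.6342 -0.0913  0.1596] [-2.223  -2.2197  0.0004] 0.022122875522287415
wrist [ 0.6364 -0.0134  0.0637] 0.000516809709278851 57
top [ 0.636  -0.0153  0.0664] 0.0005267669903946948 30
scene [ 0.6416 -0.0173  0.0666] 0.0034467620976641467 28
```

View pics/w9o.png

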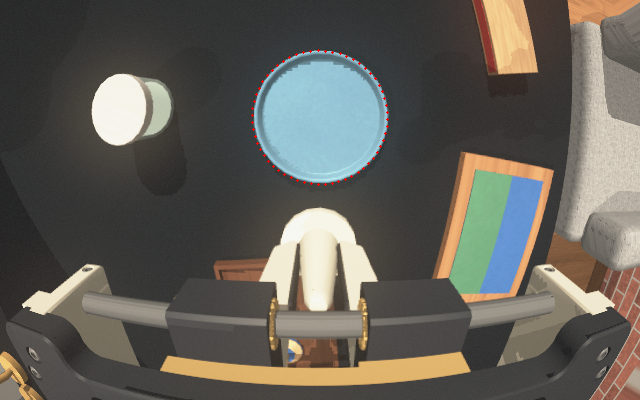

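The dish is fully visible, centred at (320,118), and the drawn circle fits its rim. The cone is held upright.

In the tool's units: 0.1135 m / 0.8 = 0.1419, 0.077 m / 0.8 = 0.0963.

Call:
carry_out([
  {"gripper": 0.012, "offset": [0.0963, 0.0023, 0], "rot": [0, 0, 0]},
  {"gripper": 0.012, "offset": [0.0963, 0.0023, 0], "rot": [0, 0, 0]},
  {"gripper": 0.012, "offset": [0.0963, 0.0023, 0], "rot": [0, 0, 0]},
  {"gripper": 0.012, "offset": [0.0963, 0.0023, 0.0625], "rot": [0, 0, 0]},
  {"gripper": 0.012, "offset": [0.0963, 0.0023, 0.1125], "rot": [0, 0, 0]},
  {"gripper": 0.012, "offset": [0.0963, 0.0023, 0.1338], "rot": [0, 0, 0]},
  {"gripper": 0.012, "offset": [0.0963, 0.0023, 0.14], "rot": [0, 0, 0]},
  {"gripper": 0.012, "offset": [0.0963, 0.0023, 0.1413], "rot": [0, 0, 0]},
  {"gripper": 0.012, "offset": [0.0963, 0.0023, 0.1419], "rot": [0, 0, 0]},
  {"gripper": 0.012, "offset": [0.0963, 0.0023, 0.1419], "rot": [0, 0, 0]},
])

```text
time: 29.0
tool_pos: [0.6371, -0.0133, 0.0468]
eef_rot: [2.221, 2.221, 0.001]
force: [-0.2, 0.3, -1.0]
finger_gap: 0.022
grip_force: 14.9
```

In the tool's units: 0.0023 m / 0.8 = 0.0029, 0.001 m / 0.8 = 0.0013.

Call:
carry_out([
  {"gripper": 0.012, "offset": [0, -0.0006, 0.0013], "rot": [0, 0, 0]},
  {"gripper": 0.012, "offset": [0, -0.0006, 0.0019], "rot": [0, 0, 0]},
  {"gripper": 0.012, "offset": [0, -0.0006, 0.0025], "rot": [0, 0, 0]},
  {"gripper": 0.012, "offset": [0, -0.0006, 0.0029], "rot": [0, 0, 0]},
  {"gripper": 0.012, "offset": [0, -0.0006, 0.0029], "rot": [0, 0, 0]},
])

```text
time: 29.62
tool_pos: [0.6363, -0.0133, 0.0444]
eef_rot: [-2.221, -2.221, 0.0]
force: [-2.6, -0.2, 7.2]
finger_gap: 0.0221
grip_force: 15.3
```

Contact with the dish floor. Release and withdraw straight up.

In the tool's units: -0.16 m / 0.8 = -0.2, -0.1 m / 0.8 = -0.125.

Call:
carry_out([
  {"gripper": 0.05, "offset": [0, 0, 0], "rot": [0, 0, 0]},
  {"gripper": 0.05, "offset": [0, 0, 0], "rot": [0, 0, 0]},
  {"gripper": 0.05, "offset": [0, 0, 0], "rot": [0, 0, 0]},
  {"gripper": 0.05, "offset": [0, 0, -0.05], "rot": [0, 0, 0]},
  {"gripper": 0.05, "offset": [0, 0, -0.125], "rot": [0, 0, 0]},
  {"gripper": 0.05, "offset": [0, 0, -0.2], "rot": [0, 0, 0]},
  {"gripper": 0.05, "offset": [0, -0.125, -0.2], "rot": [0, 0, 0]},
  {"gripper": 0.05, "offset": [0, -0.125, -0.2], "rot": [0, 0, 0]},
  {"gripper": 0.05, "offset": [0, -0.125, -0.2], "rot": [0, 0, 0]},
  {"gripper": 0.05, "offset": [0, -0.125, -0.2], "rot": [0, 0, 0]},
])

```text
time: 30.88
tool_pos: [0.537, -0.0134, 0.2039]
eef_rot: [2.221, 2.221, 0.001]
force: [0.2, 0.1, 0.3]
finger_gap: 0.0501
grip_force: 0.0
```

Run:
```python
from h import *
s,_=grab("scene","pics/s10.png");t,_=grab("top","pics/t10.png");print(bot.state()["time"])
a=cv2.resize(s[120:340,120:500],(798,462),interpolation=2)
cv2.imwrite("pics/s10c.png",a[:,:,::-1])
t0=cv2.imread("pics/top0.png")[:,:,::-1]
for nm,box in(("pot",(180,200,222,240)),("jar",(285,195,328,235))):
    c=[]
    for im in(t0,t):
        x0,y0,x1,y1=box;g=(im[y0:y1,x0:x1].max(2)>110).astype(np.uint8);M=cv2.moments(g,True);c.append((round(M["m10"]/M["m00"],1),round(M["m01"]/M["m00"],1)))
    print(nm,c)
```

```text
30.975
pot [(20.2, 20.9), (20.2, 21.0)]
jar [(20.1, 19.0), (21.0, 19.5)]
```

View pics/s10c.png

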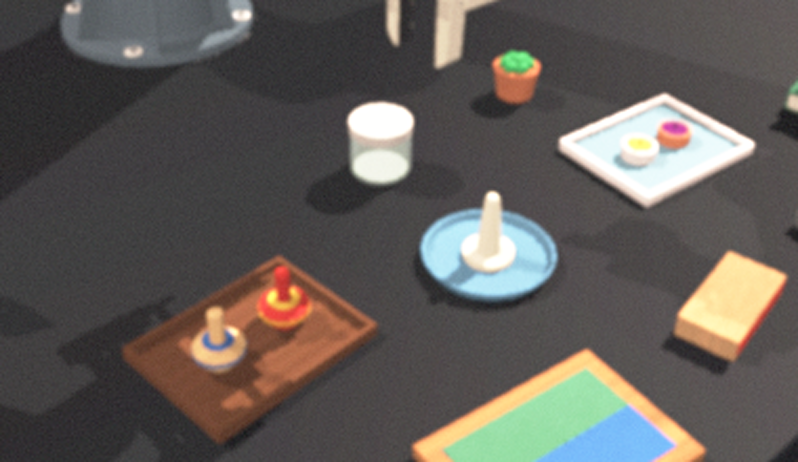

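The picture shows everything in place and upright: tops in the wooden tray at (217,345) and (284,300), cone in the dish at (489,245), tealights in the mirrored tray at (639,148) and (673,133). I'll check the jar for movement in the scene view, where the arm doesn't cover it, before handing in.

Run:
```python
from h import *
a,b=[cv2.cvtColor(cv2.imread(f"pics/{n}.png"),cv2.COLOR_BGR2GRAY).astype(np.float32) for n in("scene0","s10")]
for n,(x0,y0,x1,y1) in dict(jar=(280,166,317,212),pot=(350,140,380,170)).items():
    print(n,cv2.phaseCorrelate(a[y0:y1,x0:x1],b[y0:y1,x0:x1],cv2.createHanningWindow((x1-x0,y1-y0),cv2.CV_32F)))
```

```text
jar ((-0.1294529716853674, 0.07887332947914771), 0.9063776943832635)
pot ((-0.0848271980886004, 0.10499729451821516), 0.8986441993713379)
```

```bash
python3 -c "
from rig import bot
print(bot.finish_job())"
```

```text
the job is handed in; nothing more can be done
None
```

The job is handed in at about 31 s of the 128 s: both tealights stand in the mirrored tray, both tops in the wooden tray and the ring cone in the middle of the blue dish, and the jar and succulent have not moved.

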